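# Push the lens carriage round the gate slot

## Robot

A 6-joint arm with a two-finger parallel gripper is mounted at the origin on the work surface. World frame = base frame: x ahead of the robot, y to its left, z up, the work surface at z = 0. Lengths are in m, angles in rad, forces in N, time in s.
With the tool pointing down it reaches from about 0.35 to 0.775 m from the base axis. Payload 5.5 kg.
Tool frame: the origin (TCP) lies on the centre line of the jaws, within the pads' length; the fingertips stand 17 mm ahead of it and the grasp point (between the pads) lies 2 mm behind it; z points along the fingers, y is the direction in which the jaws open and shut (so a half turn about z gives the same grasp; the last joint's range is limited). The gripper opens to 85 mm and grips with 20 to 120 N. Pads are 22 mm wide; open, the fingers measure 114 mm over their backs; the gripper's body (76 mm by 85 mm) begins 54 mm behind the grasp point. The pads swing forward as they close: fully open they stand 13 mm farther back than shut.
Start: joints at [0.987, 0.313, 0.046, 1.304, 0, 1.431], TCP at [0.247, 0.519, 0.228] pointing down, gripper open.
Joint ranges: [-2.76, 2.76], [-0.86, 1.69], [-1.03, 1.26], [-2.2, 2.34], [-1.47, 1.5], [-3.14, 3.14]. Speed limits (rad/s): [2.57, 2.57, 3.14, 3.14, 3.14, 3.14].

## Interface

Orientations are given as a unit quaternion [w, x, y, z].
In Python, from workcell import env gives the robot as it stands.
- The arm moves only by the tool servo_tool, never from a script. Its argument "increments" is a list of rows, each an object of numbers: "claw": the closure, from 0 (fully open) to 1 (shut); "x", "y", "z": the shift along the world's x, y, z in units of 25 mm (1.0 is 25 mm); "ax", "ay", "az": the turn, a rotation vector about the world's x, y, z in units of 8 degrees (1.0 is 8 degrees). A call has 1 to 5 rows; each row shifts and turns the commanded pose from where the row before left it; what a row does not reach is not made up. A row lasts 1/10 s, in which the tool goes at most 50 mm and 8.59 degrees, less where a joint would pass 70% of its speed; a pose out of reach is approached as far as the arm can. A call is refused whole if a number of a shift passes 1 or a number of a turn 1, either way. A call with a gripper value outside its range is refused whole. The fingers move at their own pace and stop on an object; "newtons" is the grip in N (left out, the last holds). Time passes only in rows, so rows that do not move let the fingers close. It gives the time, the measured TCP pose, the force and the opening at its end, in the units of the state.
- env.get_state(): the state, without advancing time (a new reading comes with each control period).
- env.read_camera(name): name is "scene" or "top"; returns the picture (384x512x3 uint8, red, green, blue); there is no depth.
- env.calibration(name): a dict with "K" (3x3 intrinsics, pixels), "world_to_cam" (4x4, takes a point from world to camera coordinates). Camera axes: x right, y down, z forward; pixel columns grow to the right and rows downward; lengths in m; the calibration is good to about 2 mm. A picture is of the moment at which its call begins. calibration takes no time and is no camera call.
- env.hand_in(): hands the job in, once; it reports no verdict.
The state is a dict: "clock": time; "joint_pos": joint angles; "qvel": joint speeds; "tau": joint torques, N m; "tcp_pos": TCP position; "orientation": TCP orientation; "wrist_force": force on the tool from outside, world axes, zero at the start; "ft_torque": the same for the moment, N m; "finger_gap": finger opening in m.
Only numpy, scipy, OpenCV 4.12 (cv2) and the standard library are available. Lean on these libraries where they do the work, as an engineer would, in place of code of your own. Each camera call takes 0.05 s, during which the arm holds its last target.

## Task

The brass lens carriage stands with its pin in the L-shaped slot of the aluminium gate plate. With your fingertips, push it gently along the long leg to the corner, turn the corner, and push it along the short leg to the very end, leaving it standing there. Only push it: do not grip it, lift it out or tip it, and leave the trial frame, the prism and the two loose lenses where they lie.

Things in the scene. Friction and masses are not known exactly. Their poses are not given: they have to be found in the camera images.
- gate: fixed aluminium plate with a dark L-shaped slot, 200 mm (its x) by 220 mm (its y), 16 mm high; origin at the centre of its underside, z up. Slot 14 mm wide, 12 mm deep, upright walls: the long leg runs along the plate's y at x = +30 mm from gate_start to gate_corner, the short leg from there along the plate's -x to gate_end. Its top is flat and bare but for the carriage
- gate_start (a point): point on the plate's top face (16 mm above the table) where the pin's axis is at the closed +y end of the long leg; 122 mm from gate_corner
- gate_corner (a point): point on the plate's top face where the centre lines of both legs cross: the pin's axis is here at the corner (2 mm of play each way)
- gate_end (a point): point on the plate's top face where the pin's axis is when the pin rests against the closed end of the short leg (play 2 mm to either side); 60 mm from gate_corner
- carriage: loose brass carriage, 0.4-0.65 kg, on the long leg: round foot 60 mm across, 14 mm high, on the plate's top; neck 20 mm across; round lens cell 44 mm across, 26-39 mm above the plate. A pin 10 mm across, 10 mm long, under the foot runs in the slot. Origin: centre of the foot's underside, on the pin's axis. Slides with 2-5 N friction, stays put, may spin, tips if pushed over 8 N at a slot end
- trial_frame: bystander: black plastic trial frame lying flat on the table, 144 mm (its x) by 70 mm, 8 mm high; origin under the middle of its two rings
- prism: bystander: clear acrylic three-sided prism standing on end, 40 mm wide, 34 mm high; origin at the centre of its underside
- lens_a: bystander: gold-rimmed loose trial lens lying flat on the table, 40 mm across, 5 mm thick with a small tab; origin at its centre on the table
- lens_b: bystander: a second such lens
There are look-alikes about, which are no part of the job. Of the things like the carriage, leave any that is pink, purple or red; of the rest the smaller one is meant.

How it is judged:
On the way, in this order (a step that is already met when the one before it is completed fails the run):
1. the carriage has been pushed along the long leg to the corner (y of carriage in the frame of gate below -0.044 m and x of carriage in the frame of gate above 0.018 m).
2. the carriage has been pushed to the end of the short leg (horizontal distance between carriage and gate_end below 0.005 m), for 0.2 s.
At the end, for the whole second after the job is handed in: the carriage stands flat on the plate (tilt under 0.06 rad, foot within 2 mm of the plate's top) with its pin's axis within 5 mm of gate_end, at rest; each bystander is within 15 mm of where it began (horizontal distance between carriage and gate_end below 0.005 m and z of carriage in the frame of gate between 0.014 and 0.018 m and angle between carriage's own z axis and vertical below 0.06 rad and linear speed of carriage below 0.01 m/s and distance of each of trial_frame, prism, lens_a, lens_b from where it was at the start of the episode below 0.015 m); the robot touches nothing.
It fails at once if the carriage is lifted (foot more than 6 mm above the plate) (z of carriage in the frame of gate above 0.022 m).
It fails at once if the carriage is tipped by more than 0.3 rad (angle between carriage's own z axis and vertical above 0.3 rad).
It fails at once if the carriage is gripped or rammed (more than 30 N from the fingers) (contact force between the fingers and carriage above 30 N).
It fails at once if the trial frame, the prism or a loose lens is moved by more than 15 mm (distance of any of trial_frame, prism, lens_a, lens_b from where it was at the start of the episode above 0.015 m).
It also fails if it takes over 51 s, if anything falls off the work surface, if the arm or the gripper's body presses on something with over 40 N, if the wrist force passes 120 N, or if a joint passes its speed limit or range.

## Working session

There is one attempt and no reset: what is moved stays moved. The work goes in short steps, Python scripts to look and compute and a tool call to move; the robot and the scene stay as the last step left them, time stands still between calls to the robot, and variables do not carry over. Pictures are saved under pics/ and viewed, and the job is handed in when it is done.

Besides the shell and the picture viewer there is one more tool, called after "Emit:" by a JSON object that holds its "op" and its "data". servo_tool: Moves the arm, as the interface text tells. Its arguments: {"type":"object","properties":{"increments":{"type":"array"},"newtons":{"type":"number"}},"required":["increments"]}

```bash
mkdir -p pics; python3 - <<'E'
from workcell import env
import cv2
for n in ("scene","top"):
    im=env.read_camera(n); cv2.imwrite(f"pics/{n}0.png",im[:,:,::-1]); 
    c=env.calibration(n); print(n,c["K"],c["world_to_cam"])
print(env.get_state())
E
```

```text
scene [[355.56013308   0.         268.28226351]
 [  0.         355.56013308 196.38332908]
 [  0.           0.           1.        ]] [[ 4.57587387e-01  8.89164653e-01 -5.76093153e-05 -3.16841525e-01]
 [ 5.89791897e-01 -3.03570820e-01 -7.48324980e-01 -2.72845456e-01]
 [-6.65401610e-01  3.42390094e-01 -6.63332286e-01  1.20475808e+00]
 [ 0.00000000e+00  0.00000000e+00  0.00000000e+00  1.00000000e+00]]
top [[481.01226896   0.         257.41933237]
 [  0.         481.01226896 199.95683683]
 [  0.           0.           1.        ]] [[-3.11511924e-03 -9.99994938e-01 -6.48781635e-04  6.88852606e-02]
 [-9.76925024e-01  3.18180709e-03 -2.13558828e-01  5.80657963e-01]
 [ 2.13559811e-01 -3.14501984e-05 -9.76929990e-01  9.30697704e-01]
 [ 0.00000000e+00  0.00000000e+00  0.00000000e+00  1.00000000e+00]]
{'clock': 0.1, 'joint_pos': array([ 9.87415732e-01,  3.13932284e-01,  4.50928585e-02,  1.30361113e+00,
       -9.29590269e-06,  1.43123383e+00]), 'qvel': array([ 0.00167322, -0.00158869,  0.00329222, -0.00112708,  0.00030436,
        0.00081886]), 'tau': array([ 3.80936239e-03, -4.81724918e+01,  2.99244010e+01,  1.27417658e-02,
       -8.73252702e-05, -4.32855799e-06]), 'tcp_pos': array([0.24663241, 0.51890467, 0.22709419]), 'orientation': array([-2.88161593e-04,  2.20092183e-01,  9.75478727e-01, -7.75306017e-04]), 'wrist_force': array([ 0.26430805, -0.53057547, -0.280826  ]), 'ft_torque': array([ 0.03361156, -0.00445401,  0.01284029]), 'finger_gap': 0.08543128223786414}
```

View pics/scene0.png

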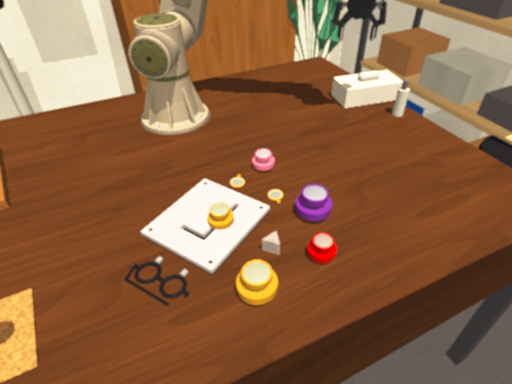

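View pics/top0.png

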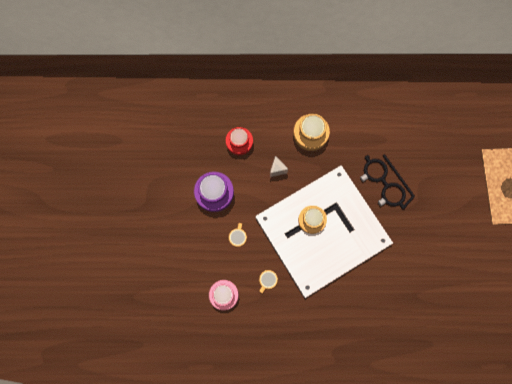

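Both views show the plate with the yellow-brass carriage on its slot, at top px (313,219). The slot runs from (288,235) through a corner at (336,207) to (352,230). Next I'll measure more precisely.

```bash
python3 - <<'E'
import cv2
im=cv2.imread("pics/top0.png")
cv2.imwrite("pics/topz.png",cv2.resize(im[160:300,250:420],None,fx=4.5,fy=4.2,interpolation=cv2.INTER_CUBIC) if 0 else cv2.resize(im[160:300,250:420],None,fx=4,fy=4,interpolation=cv2.INTER_CUBIC))
g=cv2.cvtColor(im,cv2.COLOR_BGR2HSV)
m=((g[...,1]<60)&(g[...,2]>150)).astype('uint8')*255
m[:150]=0; m[:, :250]=0;m[:,410:]=0
m=cv2.morphologyEx(m,cv2.MORPH_CLOSE,cv2.getStructuringElement(cv2.MORPH_ELLIPSE,(25,25)))
cs,_=cv2.findContours(m,cv2.RETR_EXTERNAL,cv2.CHAIN_APPROX_NONE)
c=max(cs,key=cv2.contourArea);print(cv2.contourArea(c))
print(cv2.approxPolyDP(cv2.convexHull(c),6,True)[:,0], cv2.boxPoints(cv2.minAreaRect(c)))
E
```

```text
10208.0
[[366 175]
 [384 200]
 [392 243]
 [305 297]
 [265 286]
 [256 215]
 [339 166]] [[229.71378 231.11139]
 [354.89355 153.22177]
 [405.57065 234.66714]
 [280.39087 312.55676]]
```

View pics/topz.png

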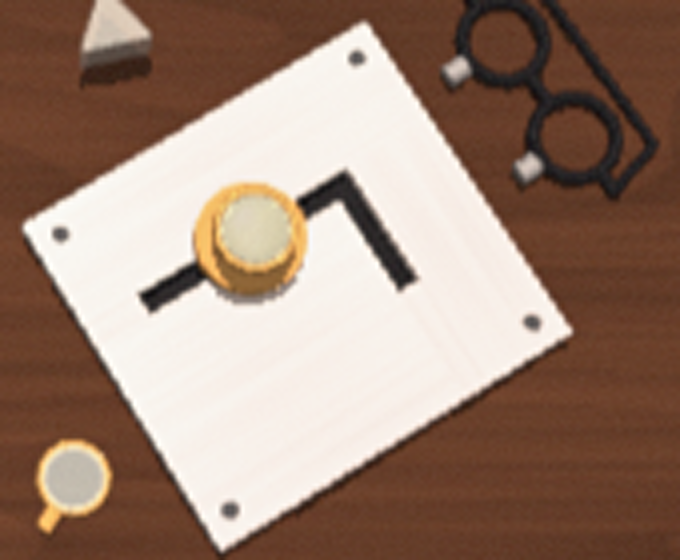

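```bash
cat > h.py <<'E'
import numpy as np
from workcell import env
def ray(n,uv,z):
    c=env.calibration(n);K=np.array(c["K"]);T=np.array(c["world_to_cam"]);R=T[:3,:3];t=T[:3,3]
    d=R.T@np.linalg.inv(K)@np.array([uv[0],uv[1],1.]);o=-R.T@t
    return o+d*(z-o[2])/d[2]
def proj(n,p):
    c=env.calibration(n);K=np.array(c["K"]);T=np.array(c["world_to_cam"])
    q=K@(T[:3,:3]@np.array(p)+T[:3,3]);return q[:2]/q[2]
E
python3 - <<'E'
from h import *
px=np.array([[22,225],[368,22],[572,330],[222,548]])/4+[250,160]-0.375
g=np.array([[100,110],[100,-110],[-100,-110],[-100,110]])/1000
w=np.array([ray("top",p,.016)[:2] for p in px])
c=w.mean(0);H=g.T@(w-c);a=np.arctan2(H[0,1]-H[1,0],H[0,0]+H[1,1])
R=np.array([[np.cos(a),-np.sin(a)],[np.sin(a),np.cos(a)]])
print("c",c,"yaw",a,np.degrees(a),"res",(w-c-g@R.T)*1000)
f=lambda px:(ray("top",np.array(px)/4+[250,160]-.375,.016)[:2]-c)@R
for n,p in dict(startend=(150,302),corner=(348,180),end=(405,285)).items(): print(n,f(p)*1000)
# carriage: foot top z .030 ; cell top z=.055
for n,p,z in (("foot",(251,238),.030),("cell",(256,232),.055)):
    q=ray("top",np.array(p)/4+[250,160]-.375,z)[:2];print(n,q,(q-c)@R*1000)
for n,p in dict(corner=(30,-50),end=(-30,-50),start=(30,72)).items(): print(n,c+R@(np.array(p)/1000))
for n,uv in dict(prism=(279,169),lensa=(238,237),lensb=(268,280),fr1=(375,170),fr2=(394,195)).items():print(n,ray("top",uv,.005)[:2])
print(proj("scene",[*(c),.016]),R)
E
```

```text
c [ 0.5272697  -0.07434978] yaw 0.5387653882187026 30.868982892658984 res [[-0.57579202  0.6984919 ]
 [-0.63514573 -0.94875056]
 [ 0.61740413  0.25818396]
 [ 0.59353361 -0.0079253 ]]
startend [28.9598417  73.94651283]
corner [ 30.22426691 -52.62929411]
end [-33.46115452 -47.44196668]
foot [ 0.54612891 -0.04914482] [29.1197507  11.95827042]
cell [ 0.5448428  -0.04891663] [28.1329034  12.81400693]
corner [ 0.57867381 -0.10187462]
end [ 0.52717325 -0.13265922]
start [0.51607846 0.0028432 ]
prism [0.66366928 0.01891916]
lensa [0.5120339  0.10907878]
lensb [0.4204341  0.04523274]
fr1 [ 0.6606636  -0.19397708]
fr2 [ 0.60364868 -0.23248567]
[206.68645045 217.56939841] [[ 0.85834279 -0.51307666]
 [ 0.51307666  0.85834279]]
```

Emit:
{"op": "servo_tool", "data": {"increments": [{"x":0.5,"y":-1,"az":-0.84,"claw":1},{"x":0.5,"y":-1,"az":-0.84,"claw":1},{"x":0.5,"y":-1,"az":-0.84,"claw":1},{"x":0.5,"y":-1,"az":-0.84,"claw":1},{"x":0.5,"y":-1,"az":-0.84,"claw":1}], "newtons": 20}}

```text
schema error: expected keys claw, x, y, z, ax, ay, az
```

Emit:
{"op": "servo_tool", "data": {"increments": [{"x":0.5,"y":-1,"claw":1},{"x":0.5,"y":-1,"claw":1},{"x":0.5,"y":-1,"claw":1},{"x":0.5,"y":-1,"claw":1},{"x":0.5,"y":-1,"claw":1}]}}

```text
schema error: expected keys claw, x, y, z, ax, ay, az
```

Emit:
{"op": "servo_tool", "data": {"increments": [{"x":0.5,"y":-1,"claw":1},{"x":0.5,"y":-1,"claw":1},{"x":0.5,"y":-1,"claw":1},{"x":0.5,"y":-1,"claw":1},{"x":0.5,"y":-1,"claw":1}]}}

```text
schema error: expected keys claw, x, y, z, ax, ay, az
```

Emit:
{"op": "servo_tool", "data": {"increments": [{"x":0.6,"y":-1,"z":-0.5,"claw":1},{"x":0.6,"y":-1,"z":-1,"claw":1},{"x":0.6,"y":-1,"z":-1,"claw":1},{"x":0.6,"y":-1,"z":-1,"claw":1},{"claw":1}]}}

```text
schema error: expected keys claw, x, y, z, ax, ay, az
```

All keys are required in every row.

Emit:
{"op": "servo_tool", "data": {"increments": [{"x":0.5,"y":-1,"z":0,"ax":0,"ay":0,"az":-0.84,"claw":1},{"x":0.5,"y":-1,"z":0,"ax":0,"ay":0,"az":-0.84,"claw":1},{"x":0.5,"y":-1,"z":0,"ax":0,"ay":0,"az":-0.84,"claw":1},{"x":0.5,"y":-1,"z":0,"ax":0,"ay":0,"az":-0.84,"claw":1},{"x":0.5,"y":-1,"z":0,"ax":0,"ay":0,"az":-0.84,"claw":1}], "newtons": 20}}

```text
clock: 0.6
tcp_pos: [0.3095, 0.3931, 0.2275]
orientation: [-0.0, 0.495, 0.869, -0.0]
wrist_force: [-0.3, 0.1, 0.8]
finger_gap: 0.0122
```

Emit:
{"op": "servo_tool", "data": {"increments": [{"x":0.5,"y":-1,"z":0,"ax":0,"ay":0,"az":0,"claw":1},{"x":0.5,"y":-1,"z":0,"ax":0,"ay":0,"az":0,"claw":1},{"x":0.5,"y":-1,"z":0,"ax":0,"ay":0,"az":0,"claw":1},{"x":0.5,"y":-1,"z":0,"ax":0,"ay":0,"az":0,"claw":1},{"x":0.5,"y":-1,"z":0,"ax":0,"ay":0,"az":0,"claw":1}]}}

```text
clock: 1.1
tcp_pos: [0.372, 0.2682, 0.2276]
orientation: [-0.0, 0.493, 0.87, -0.0]
wrist_force: [1.0, -0.8, -0.3]
finger_gap: -0.0003
```

Emit:
{"op": "servo_tool", "data": {"increments": [{"x":0.5,"y":-1,"z":0,"ax":0,"ay":0,"az":0,"claw":1},{"x":0.5,"y":-1,"z":0,"ax":0,"ay":0,"az":0,"claw":1},{"x":0.5,"y":-1,"z":0,"ax":0,"ay":0,"az":0,"claw":1},{"x":0.5,"y":-1,"z":0,"ax":0,"ay":0,"az":0,"claw":1},{"x":0.5,"y":-1,"z":0,"ax":0,"ay":0,"az":0,"claw":1}]}}

```text
clock: 1.6
tcp_pos: [0.4345, 0.1432, 0.2276]
orientation: [-0.0, 0.493, 0.87, -0.0]
wrist_force: [0.1, 0.3, -0.5]
finger_gap: 0.0002
```

Emit:
{"op": "servo_tool", "data": {"increments": [{"x":0.55,"y":-1,"z":-0.8,"ax":0,"ay":0,"az":0,"claw":1},{"x":0.55,"y":-1,"z":-1,"ax":0,"ay":0,"az":0,"claw":1},{"x":0.55,"y":-1,"z":-1,"ax":0,"ay":0,"az":0,"claw":1},{"x":0.55,"y":-1,"z":-1,"ax":0,"ay":0,"az":0,"claw":1},{"x":0,"y":-0.5,"z":0,"ax":0,"ay":0,"az":0,"claw":1}]}}

```text
clock: 2.1
tcp_pos: [0.4882, 0.0302, 0.1295]
orientation: [-0.002, 0.493, 0.87, -0.001]
wrist_force: [-0.3, 0.6, 0.2]
finger_gap: 0.0
```

Emit:
{"op": "servo_tool", "data": {"increments": [{"x":0.5,"y":-0.5,"z":0,"ax":0,"ay":0,"az":0,"claw":1},{"x":0.5,"y":-0.5,"z":-0.8,"ax":0,"ay":0,"az":0,"claw":1},{"x":0,"y":0,"z":-0.8,"ax":0,"ay":0,"az":0,"claw":1},{"x":0,"y":0,"z":-0.8,"ax":0,"ay":0,"az":0,"claw":1},{"x":0,"y":0,"z":-0.4,"ax":0,"ay":0,"az":0,"claw":1}]}}

```text
clock: 2.6
tcp_pos: [0.5147, 0.007, 0.0627]
orientation: [-0.0, 0.492, 0.87, 0.0]
wrist_force: [0.5, 0.3, 0.3]
finger_gap: 0.0002
```

Emit:
{"op": "servo_tool", "data": {"increments": [{"x":0,"y":0,"z":0,"ax":0,"ay":0,"az":0,"claw":1}]}}

```text
clock: 2.7
tcp_pos: [0.5141, 0.0072, 0.0626]
orientation: [-0.001, 0.492, 0.87, -0.0]
wrist_force: [0.0, 0.5, 0.6]
finger_gap: -0.0003
```

```bash
cat > look.py <<'E'
import sys,cv2
from h import *
k=sys.argv[1]
a=env.read_camera("top")[:,:,::-1]; b=env.read_camera("scene")[:,:,::-1]
A=cv2.resize(a[160:300,250:420],(680,560),interpolation=cv2.INTER_CUBIC)
B=cv2.resize(b[150:280,130:290],(640,520),interpolation=cv2.INTER_CUBIC)
cv2.imwrite(f"pics/t{k}.png",A);cv2.imwrite(f"pics/s{k}.png",B)
c=np.array([.52727,-.07435]);th=.5388;R=np.array([[np.cos(th),-np.sin(th)],[np.sin(th),np.cos(th)]])
s=env.get_state();print(s["clock"],s["tcp_pos"],"gate mm",(s["tcp_pos"][:2]-c)@R*1000,"Fgate",s["wrist_force"][:2]@R,s["wrist_force"][2])
E
python3 look.py 1
```

```text
2.8 [0.51518731 0.00703317 0.0640017 ] gate mm [31.38734929 76.05291019] Fgate [0.56291528 0.33670858] 0.5071082354602902
```

View pics/s1.png

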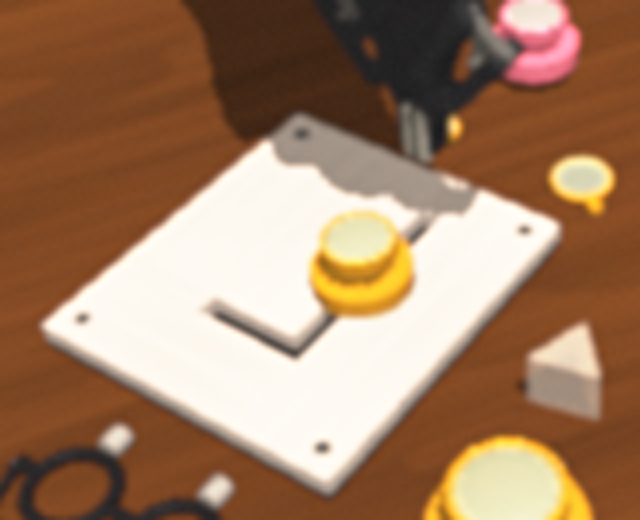

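View pics/t1.png

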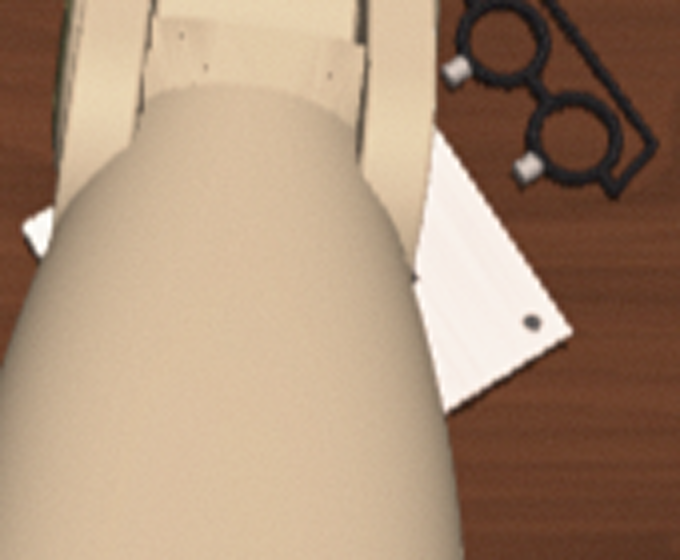

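Emit:
{"op": "servo_tool", "data": {"increments": [{"x":0,"y":0,"z":-0.5,"ax":0,"ay":0,"az":0,"claw":1},{"x":0,"y":0,"z":-0.3,"ax":0,"ay":0,"az":0,"claw":1},{"x":0,"y":0,"z":-0.2,"ax":0,"ay":0,"az":0,"claw":1},{"x":0,"y":0,"z":0,"ax":0,"ay":0,"az":0,"claw":1}]}}

```text
clock: 3.2
tcp_pos: [0.5136, 0.0069, 0.037]
orientation: [-0.001, 0.493, 0.87, -0.0]
wrist_force: [0.1, 0.2, -0.9]
finger_gap: 0.0001
```

```bash
python3 look.py 2; python3 -c "
from h import *
s=env.get_state()['tcp_pos'].copy();s[2]-=.017;print((proj('scene',s)-[130,150])*4)"
```

```text
3.3 [0.51424603 0.0068395  0.03776681] gate mm [30.48004717 76.36965973] Fgate [ 0.034969   -0.85751895] -0.2209056908822748
[427.05606539 206.98209446]
```

View pics/s2.png

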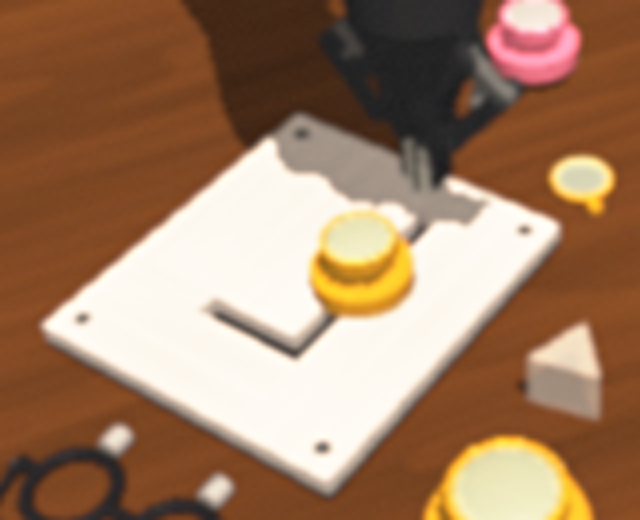

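```bash
python3 - <<'E'
import cv2
from h import *
b=env.read_camera("scene")[:,:,::-1].copy()
B=cv2.resize(b[165:215,205:270],(780,600),interpolation=cv2.INTER_CUBIC)
s=env.get_state()['tcp_pos']
for dz,col in ((0,(0,0,255)),(-.017,(0,255,0)),(-.0215,(255,0,0))):
    p=s+[0,0,dz];u=(proj('scene',p)-[205,165]+.5)*12;cv2.circle(B,tuple(int(v) for v in u),4,col,-1)
cv2.imwrite("pics/z3.png",B)
E
```

```text
(no output)
```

View pics/z3.png

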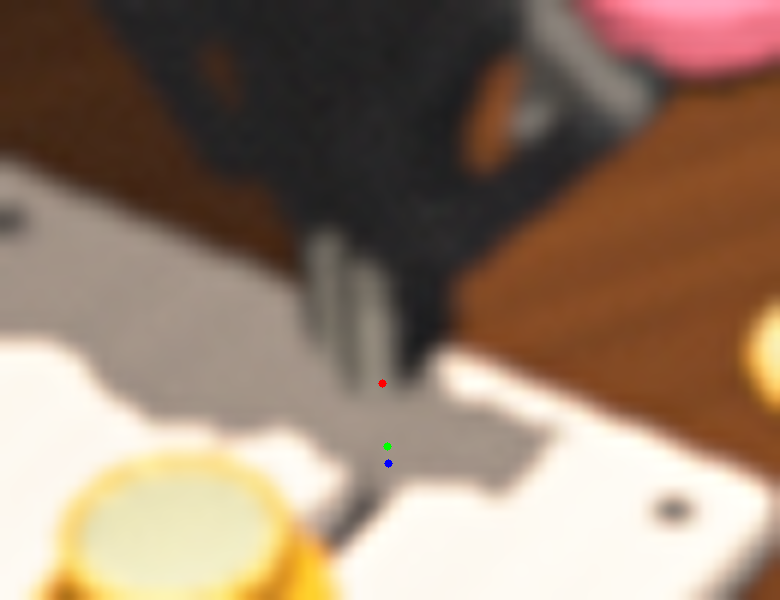

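```bash
python3 - <<'E'
import cv2
from h import *
b=np.mean([env.read_camera("scene")[:,:,::-1].astype(float) for _ in range(4)],0)
c=b[180:210,222:252]
B=cv2.resize(np.clip((c-90)*3.0,0,255).astype('uint8'),(600,600),interpolation=cv2.INTER_NEAREST)
cv2.imwrite("pics/z4.png",B)
E
```

```text
(no output)
```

View pics/z4.png

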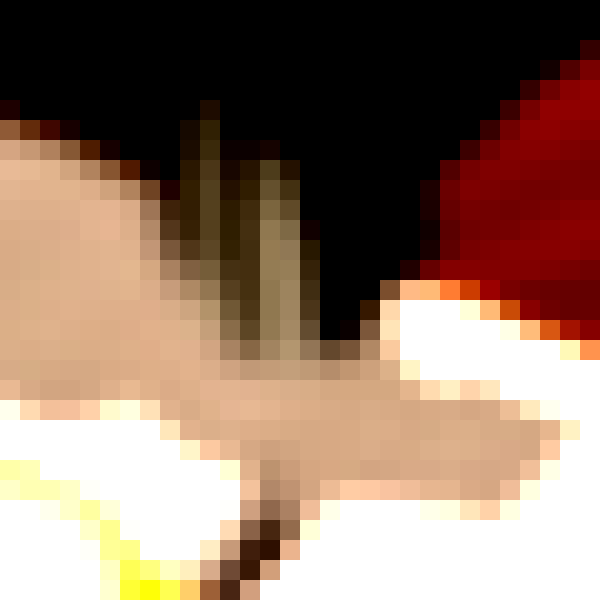

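```bash
python3 - <<'E'
from h import *
c=np.array([.52727,-.07435]);th=.5388;R=np.array([[np.cos(th),-np.sin(th)],[np.sin(th),np.cos(th)]])
f=lambda x,y,z:proj("scene",[*(c+R@np.array([x,y])/1000),z/1000]).round(1)
for p in [(30,77,16),(-37,-50,16),(37,-57,16),(100,110,16),(100,-110,16),(-100,-110,16),(-100,110,16)]: print(p,f(*p))
for z in (16,21,26,31,36): print(z,[f(30.5+dx,76.4+dy,z) for dx,dy in((0,0),(8,-11),(-8,-11))])
E
```

```text
(30, 77, 16) [236.9 203. ]
(-37, -50, 16) [179.7 224.8]
(37, -57, 16) [203.2 239.9]
(100, 110, 16) [268.8 205.5]
(100, -110, 16) [210.6 269.5]
(-100, -110, 16) [139.7 230.5]
(-100, 110, 16) [203.7 177.9]
16 [array([236.9, 203.2]), array([236.9, 207.1]), array([231.5, 204.7])]
21 [array([236.8, 201.7]), array([236.8, 205.5]), array([231.3, 203.1])]
26 [array([236.6, 200.1]), array([236.7, 204. ]), array([231.2, 201.6])]
31 [array([236.5, 198.6]), array([236.6, 202.4]), array([231., 200.])]
36 [array([236.4, 197. ]), array([236.4, 200.8]), array([230.9, 198.4])]
```

```bash
python3 - <<'E'
import cv2
b=cv2.imread("pics/scene0.png")
cv2.imwrite("pics/z5.png",cv2.resize(b[170:280,130:280],(750,550),interpolation=cv2.INTER_CUBIC))
E
```

```text
(no output)
```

View pics/z5.png

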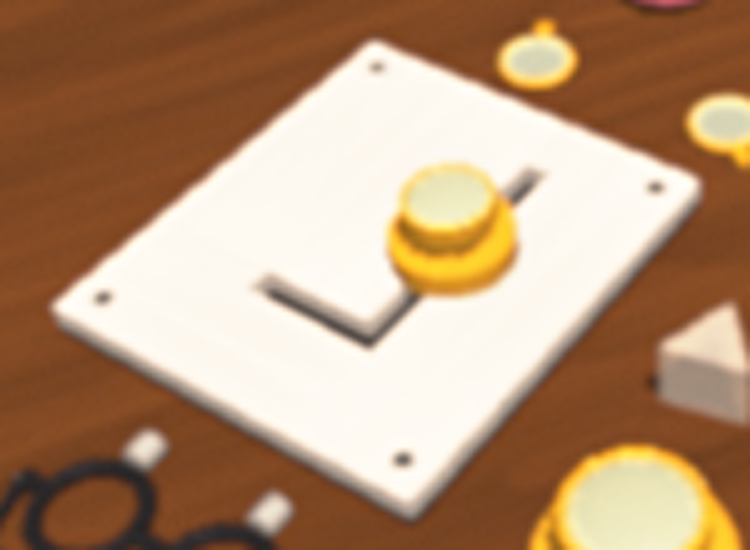

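Emit:
{"op": "servo_tool", "data": {"increments": [{"x":0.7,"y":0.4,"z":0,"ax":0,"ay":0,"az":0,"claw":1},{"x":0,"y":0,"z":-0.1,"ax":0,"ay":0,"az":0,"claw":1},{"x":0,"y":0,"z":0,"ax":0,"ay":0,"az":0,"claw":1}]}}

```text
clock: 3.85
tcp_pos: [0.5317, 0.0169, 0.0351]
orientation: [-0.0, 0.492, 0.87, -0.0]
wrist_force: [0.2, 0.0, -0.6]
finger_gap: -0.0
```

Emit:
{"op": "servo_tool", "data": {"increments": [{"x":0,"y":0,"z":-0.08,"ax":0,"ay":0,"az":0,"claw":1},{"x":0,"y":0,"z":0,"ax":0,"ay":0,"az":0,"claw":1}]}}

```text
clock: 4.05
tcp_pos: [0.531, 0.0167, 0.033]
orientation: [-0.001, 0.493, 0.87, -0.0]
wrist_force: [-1.1, 0.4, -0.3]
finger_gap: 0.0001
```

```bash
python3 look.py 5;python3 - <<'E'
import cv2
from h import *
b=np.mean([env.read_camera("scene")[:,:,::-1].astype(float) for _ in range(4)],0)
c=b[170:220,220:270]
B=cv2.resize(np.clip((c-20)*1.3,0,255).astype('uint8'),(600,600),interpolation=cv2.INTER_NEAREST)
cv2.imwrite("pics/z6.png",B)
E
```

```text
4.15 [0.5313935  0.01667521 0.03330451] gate mm [50.24491452 76.01341948] Fgate [-0.09426599  0.76464764] -0.037339110935448616
```

View pics/z6.png

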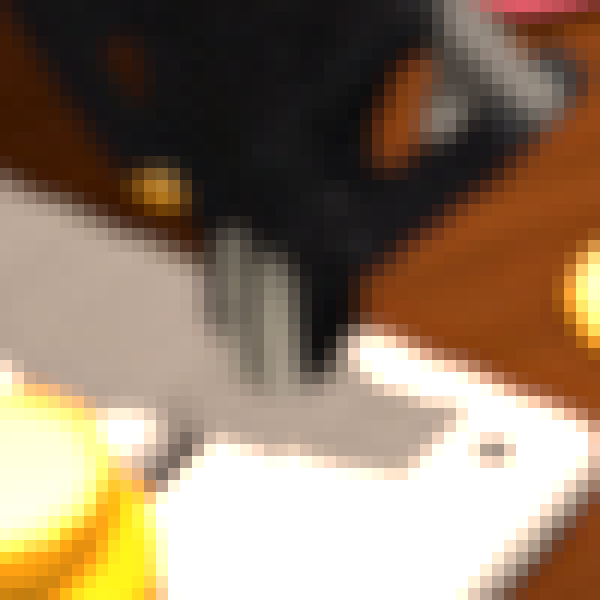

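Emit:
{"op": "servo_tool", "data": {"increments": [{"x":0,"y":0,"z":-0.08,"ax":0,"ay":0,"az":0,"claw":1},{"x":0,"y":0,"z":0,"ax":0,"ay":0,"az":0,"claw":1}]}}

```text
clock: 4.55
tcp_pos: [0.5318, 0.0168, 0.0312]
orientation: [-0.0, 0.493, 0.87, -0.0]
wrist_force: [0.6, 0.6, -1.1]
finger_gap: 0.0
```

Emit:
{"op": "servo_tool", "data": {"increments": [{"x":0,"y":0,"z":-0.1,"ax":0,"ay":0,"az":0,"claw":1},{"x":0,"y":0,"z":0,"ax":0,"ay":0,"az":0,"claw":1}]}}

```text
clock: 4.75
tcp_pos: [0.5317, 0.0169, 0.0286]
orientation: [-0.0, 0.493, 0.87, -0.0]
wrist_force: [-1.1, 0.6, -0.5]
finger_gap: 0.0002
```

Emit:
{"op": "servo_tool", "data": {"increments": [{"x":0,"y":0,"z":-0.08,"ax":0,"ay":0,"az":0,"claw":1},{"x":0,"y":0,"z":0,"ax":0,"ay":0,"az":0,"claw":1}]}}

```text
clock: 4.95
tcp_pos: [0.5317, 0.0169, 0.0266]
orientation: [-0.0, 0.493, 0.87, -0.0]
wrist_force: [0.1, 0.1, -0.1]
finger_gap: 0.0005
```

Emit:
{"op": "servo_tool", "data": {"increments": [{"x":0,"y":0,"z":-0.08,"ax":0,"ay":0,"az":0,"claw":1},{"x":0,"y":0,"z":0,"ax":0,"ay":0,"az":0,"claw":1}]}}

```text
clock: 5.15
tcp_pos: [0.5318, 0.0169, 0.0247]
orientation: [-0.0, 0.493, 0.87, -0.0]
wrist_force: [-0.4, -0.3, -0.3]
finger_gap: 0.0001
```

```bash
python3 look.py 6;python3 - <<'E'
import cv2
from h import *
b=np.mean([env.read_camera("scene")[:,:,::-1].astype(float) for _ in range(2)],0)
c=b[170:220,220:270]
B=cv2.resize(np.clip((c-20)*1.3,0,255).astype('uint8'),(600,600),interpolation=cv2.INTER_NEAREST)
cv2.imwrite("pics/z7.png",B)
s=env.get_state()['tcp_pos']
for dz in(0,-.004,-.008): print((proj("scene",s+[.513*.008,-.858*.008,dz])-[220,170])*12)
E
```

```text
5.25 [0.53184208 0.01683084 0.02483254] gate mm [50.70979818 75.91683705] Fgate [-0.30583549  0.36552356] 0.3251795675948113
[259.009058   427.09747178]
[260.02514665 441.99568589]
[261.03481796 456.799807  ]
```

View pics/z7.png

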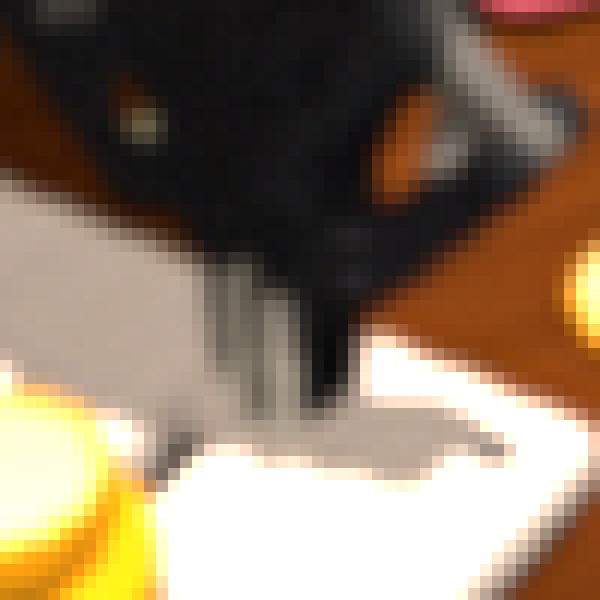

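Emit:
{"op": "servo_tool", "data": {"increments": [{"x":0,"y":0,"z":-0.08,"ax":0,"ay":0,"az":0,"claw":1},{"x":0,"y":0,"z":0,"ax":0,"ay":0,"az":0,"claw":1}]}}

```text
clock: 5.55
tcp_pos: [0.5317, 0.0169, 0.0227]
orientation: [-0.0, 0.493, 0.87, -0.0]
wrist_force: [0.1, -0.4, -0.7]
finger_gap: -0.0001
```

Emit:
{"op": "servo_tool", "data": {"increments": [{"x":0,"y":0,"z":-0.06,"ax":0,"ay":0,"az":0,"claw":1},{"x":0,"y":0,"z":0,"ax":0,"ay":0,"az":0,"claw":1}]}}

```text
clock: 5.75
tcp_pos: [0.5317, 0.0169, 0.0212]
orientation: [-0.0, 0.493, 0.87, -0.0]
wrist_force: [0.3, 0.2, 0.6]
finger_gap: 0.0002
```

Emit:
{"op": "servo_tool", "data": {"increments": [{"x":-0.7,"y":-0.4,"z":0,"ax":0,"ay":0,"az":0,"claw":1},{"x":0.1,"y":-0.17,"z":0,"ax":0,"ay":0,"az":0,"claw":1},{"x":0.1,"y":-0.17,"z":0,"ax":0,"ay":0,"az":0,"claw":1},{"x":0.06,"y":-0.1,"z":0,"ax":0,"ay":0,"az":0,"claw":1},{"x":0,"y":0,"z":0,"ax":0,"ay":0,"az":0,"claw":1}]}}

```text
clock: 6.25
tcp_pos: [0.5221, -0.0046, 0.0216]
orientation: [0.001, 0.493, 0.87, 0.0]
wrist_force: [0.6, 1.3, 0.9]
finger_gap: 0.0002
```

```bash
python3 look.py 7
```

```text
6.35 [ 0.52135633 -0.00415294  0.02138541] gate mm [30.94270666 63.28623462] Fgate [-0.30426623 -0.29812117] -0.6979563541252155
```

View pics/s7.png

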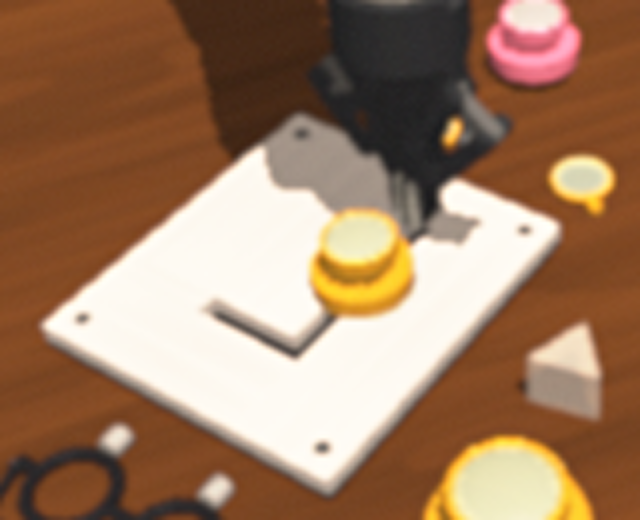

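Emit:
{"op": "servo_tool", "data": {"increments": [{"x":0.06,"y":-0.1,"z":0,"ax":0,"ay":0,"az":0,"claw":1},{"x":0.06,"y":-0.1,"z":0,"ax":0,"ay":0,"az":0,"claw":1},{"x":0.06,"y":-0.1,"z":0,"ax":0,"ay":0,"az":0,"claw":1},{"x":0.06,"y":-0.1,"z":0,"ax":0,"ay":0,"az":0,"claw":1}]}}

```text
clock: 6.75
tcp_pos: [0.5271, -0.0143, 0.0214]
orientation: [0.0, 0.493, 0.87, 0.0]
wrist_force: [-1.9, 3.2, 1.2]
finger_gap: 0.0001
```

Emit:
{"op": "servo_tool", "data": {"increments": [{"x":0.06,"y":-0.1,"z":0,"ax":0,"ay":0,"az":0,"claw":1},{"x":0.06,"y":-0.1,"z":0,"ax":0,"ay":0,"az":0,"claw":1},{"x":0.06,"y":-0.1,"z":0,"ax":0,"ay":0,"az":0,"claw":1}]}}

```text
clock: 7.05
tcp_pos: [0.531, -0.0214, 0.0213]
orientation: [-0.001, 0.492, 0.87, 0.0]
wrist_force: [-1.8, 3.1, 2.1]
finger_gap: 0.0001
```

```bash
python3 look.py 8
```

```text
7.15 [ 0.53149526 -0.02197764  0.02136791] gate mm [30.4992367  42.78450095] Fgate [-0.57519407  2.28444473] 0.6506931060789688
```

View pics/s8.png

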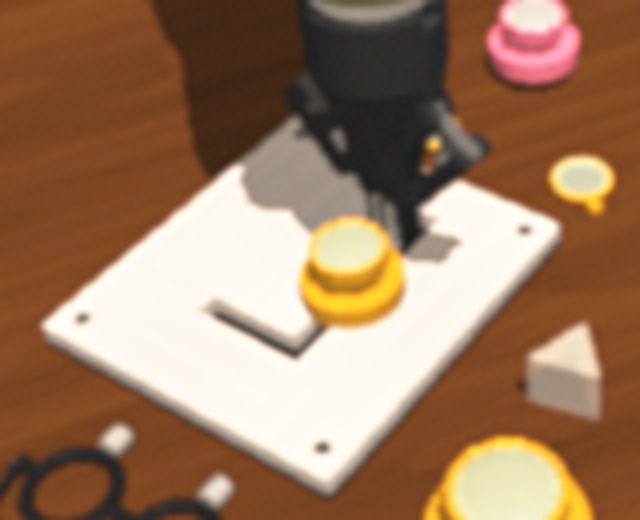

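Emit:
{"op": "servo_tool", "data": {"increments": [{"x":0.06,"y":-0.1,"z":0,"ax":0,"ay":0,"az":0,"claw":1},{"x":0.06,"y":-0.1,"z":0,"ax":0,"ay":0,"az":0,"claw":1},{"x":0.06,"y":-0.1,"z":0,"ax":0,"ay":0,"az":0,"claw":1},{"x":0.06,"y":-0.1,"z":0,"ax":0,"ay":0,"az":0,"claw":1},{"x":0.06,"y":-0.1,"z":0,"ax":0,"ay":0,"az":0,"claw":1}]}}

```text
clock: 7.65
tcp_pos: [0.539, -0.0344, 0.0214]
orientation: [0.0, 0.493, 0.87, 0.0]
wrist_force: [-1.0, 2.2, 0.6]
finger_gap: -0.0
```

Emit:
{"op": "servo_tool", "data": {"increments": [{"x":0.06,"y":-0.1,"z":0,"ax":0,"ay":0,"az":0,"claw":1},{"x":0.06,"y":-0.1,"z":0,"ax":0,"ay":0,"az":0,"claw":1},{"x":0.06,"y":-0.1,"z":0,"ax":0,"ay":0,"az":0,"claw":1},{"x":0.06,"y":-0.1,"z":0,"ax":0,"ay":0,"az":0,"claw":1},{"x":0.06,"y":-0.1,"z":0,"ax":0,"ay":0,"az":0,"claw":1}]}}

```text
clock: 8.15
tcp_pos: [0.5465, -0.0469, 0.0214]
orientation: [0.0, 0.493, 0.87, 0.0]
wrist_force: [-2.2, 2.6, 0.8]
finger_gap: -0.0
```

```bash
cat >> look.py <<'E'
# carriage cell-top centre in scene: pale disc within yellow
h=cv2.cvtColor(b.astype('uint8'),cv2.COLOR_BGR2HSV)
m=((h[...,0]>12)&(h[...,0]<45)&(h[...,1]>30)&(h[...,1]<110)&(h[...,2]>150)).astype('uint8')
m[:190]=0;m[258:]=0;m[:,:150]=0;m[:,240:]=0
n,l,st,ce=cv2.connectedComponentsWithStats(m)
i=1+np.argmax(st[1:,4]);q=ray("scene",ce[i],.055);print("cell",ce[i],st[i],"gate",(q[:2]-c)@R*1000)
E
python3 look.py 9
```

```text
8.25 [ 0.54685602 -0.04733057  0.02142998] gate mm [30.67501495 13.14173869] Fgate [-0.23621478  1.53969128] 0.12105334271285043
cell [199.00497512 207.66500829] [181 190  36  38 603] gate [ -5.42113003 -12.94248121]
```

View pics/s9.png

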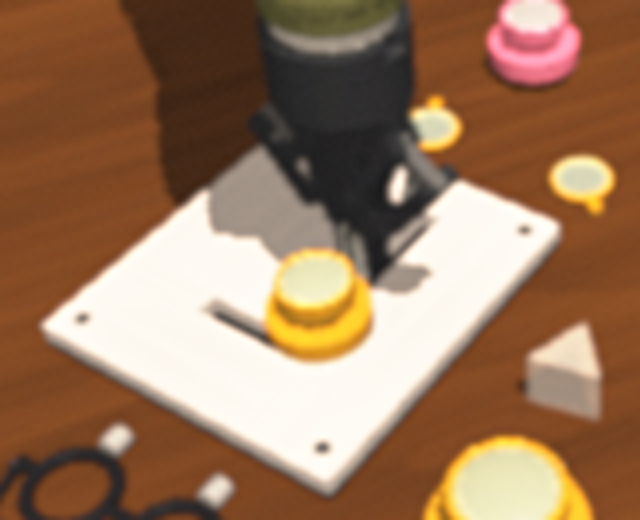

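```bash
python3 - <<'E'
from h import *
c=np.array([.52727,-.07435]);th=.5388;R=np.array([[np.cos(th),-np.sin(th)],[np.sin(th),np.cos(th)]])
for u in ((359,241),(348,247),(315,281)): 
    print(u,((ray("scene",np.array(u)/4+[130,150]-.4,.055)[:2]-c)@R*1000))
E
sed -i '/^# carriage/,$d' look.py
```

```text
(359, 241) [37.05875456  5.26891025]
(348, 247) [34.87464451 -1.67293276]
(315, 281) [ 36.13015377 -31.5926371 ]
```

Emit:
{"op": "servo_tool", "data": {"increments": [{"x":0.06,"y":-0.1,"z":0,"ax":0,"ay":0,"az":0,"claw":1},{"x":0.06,"y":-0.1,"z":0,"ax":0,"ay":0,"az":0,"claw":1},{"x":0.06,"y":-0.1,"z":0,"ax":0,"ay":0,"az":0,"claw":1},{"x":0.06,"y":-0.1,"z":0,"ax":0,"ay":0,"az":0,"claw":1},{"x":0.06,"y":-0.1,"z":0,"ax":0,"ay":0,"az":0,"claw":1}]}}

```text
clock: 8.75
tcp_pos: [0.554, -0.0594, 0.0214]
orientation: [-0.0, 0.493, 0.87, 0.0]
wrist_force: [-2.8, 2.5, 1.0]
finger_gap: 0.0001
```

Emit:
{"op": "servo_tool", "data": {"increments": [{"x":0.04,"y":-0.07,"z":0,"ax":0,"ay":0,"az":0,"claw":1},{"x":0.04,"y":-0.07,"z":0,"ax":0,"ay":0,"az":0,"claw":1},{"x":0,"y":0,"z":0,"ax":0,"ay":0,"az":0,"claw":1}]}}

```text
clock: 9.05
tcp_pos: [0.5562, -0.0631, 0.0214]
orientation: [0.0, 0.493, 0.87, -0.0]
wrist_force: [-1.5, 1.3, 0.2]
finger_gap: -0.0004
```

```bash
python3 look.py 10
```

```text
9.15 [ 0.55616029 -0.06307906  0.02144664] gate mm [30.5804471 -5.149658 ] Fgate [-0.78229023  0.90085693] 0.3921008253338143
```

View pics/s10.png

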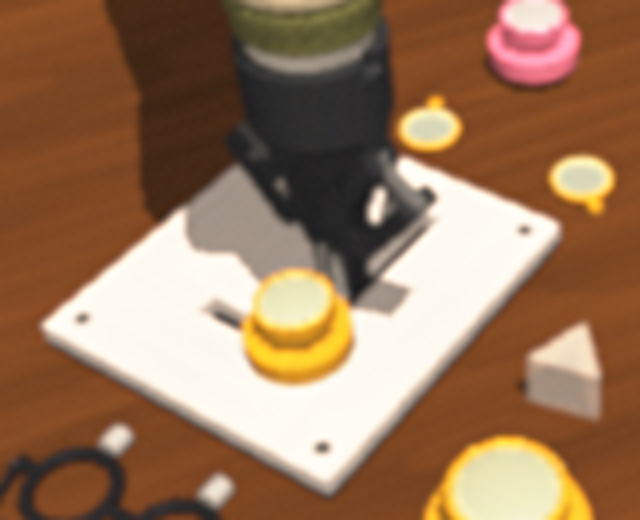

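View pics/t10.png

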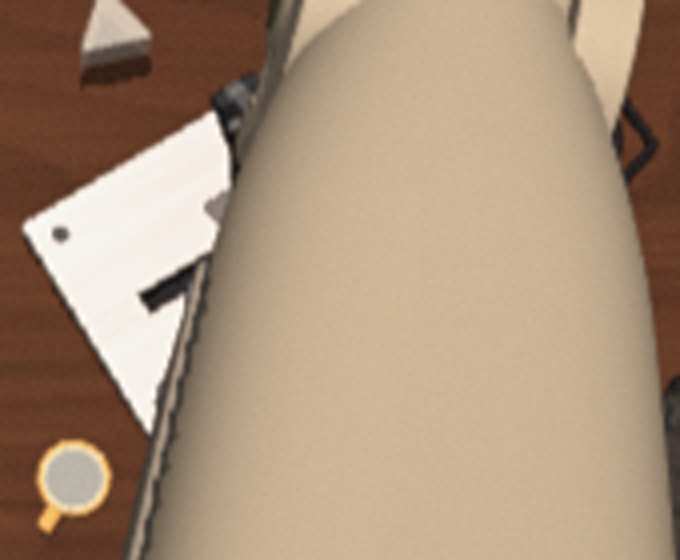

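Emit:
{"op": "servo_tool", "data": {"increments": [{"x":0.03,"y":-0.05,"z":0,"ax":0,"ay":0,"az":0,"claw":1},{"x":0.03,"y":-0.05,"z":0,"ax":0,"ay":0,"az":0,"claw":1},{"x":0.03,"y":-0.05,"z":0,"ax":0,"ay":0,"az":0,"claw":1}]}}

```text
clock: 9.45
tcp_pos: [0.5581, -0.0664, 0.0214]
orientation: [-0.0, 0.493, 0.87, 0.0]
wrist_force: [-1.3, 1.8, 0.5]
finger_gap: 0.0
```

Emit:
{"op": "servo_tool", "data": {"increments": [{"x":0.02,"y":-0.035,"z":0,"ax":0,"ay":0,"az":0,"claw":1},{"x":0,"y":0,"z":0,"ax":0,"ay":0,"az":0,"claw":1}]}}

```text
clock: 9.65
tcp_pos: [0.5588, -0.0675, 0.0214]
orientation: [0.0, 0.493, 0.87, -0.0]
wrist_force: [-1.6, 2.9, 0.7]
finger_gap: -0.0
```

Emit:
{"op": "servo_tool", "data": {"increments": [{"x":0.02,"y":-0.035,"z":0,"ax":0,"ay":0,"az":0,"claw":1}]}}

```text
clock: 9.75
tcp_pos: [0.5591, -0.0681, 0.0214]
orientation: [-0.0, 0.493, 0.87, 0.0]
wrist_force: [-0.9, 2.7, -0.4]
finger_gap: -0.0
```

```bash
python3 look.py 11
```

```text
9.85 [ 0.55912012 -0.06809869  0.02140102] gate mm [ 30.54534054 -10.97683933] Fgate [-0.82462355  3.26824849] 0.830239884135695
```

View pics/s11.png

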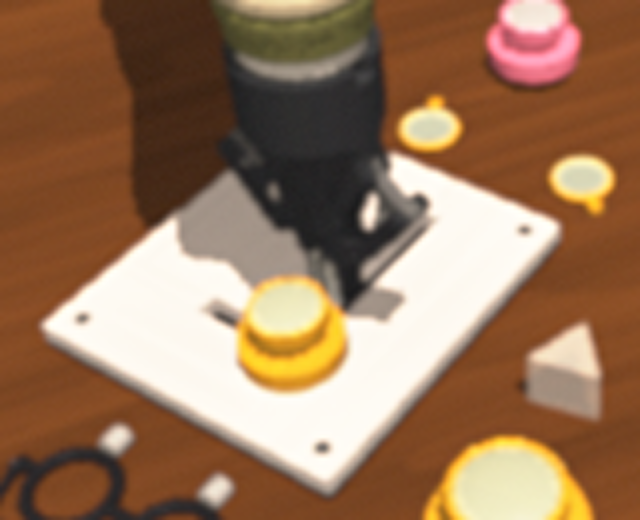

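Emit:
{"op": "servo_tool", "data": {"increments": [{"x":0.02,"y":-0.035,"z":0,"ax":0,"ay":0,"az":0,"claw":1},{"x":0,"y":0,"z":0,"ax":0,"ay":0,"az":0,"claw":1}]}}

```text
clock: 10.05
tcp_pos: [0.5591, -0.0682, 0.0214]
orientation: [-0.001, 0.492, 0.87, 0.001]
wrist_force: [-3.9, 5.4, 1.9]
finger_gap: 0.0003
```

```bash
python3 look.py 12; python3 - <<'E'
from h import *
c=np.array([.52727,-.07435]);th=.5388;R=np.array([[np.cos(th),-np.sin(th)],[np.sin(th),np.cos(th)]])
for u in ((289,307),): 
    print(u,((ray("scene",np.array(u)/4+[130,150]-.4,.055)[:2]-c)@R*1000))
E
```

```text
10.15 [ 0.5591356  -0.06825003  0.0213428 ] gate mm [ 30.48097711 -11.11468534] Fgate [-0.54268469  6.38828082] 2.271459275576042
(289, 307) [ 36.70918273 -53.6892867 ]
```

The force rose to 6.4 N with no further motion, so the pin is against the corner wall. I'll back off, lift, turn 90° and move to the +x side.

Emit:
{"op": "servo_tool", "data": {"increments": [{"x":-0.2,"y":0.35,"z":0,"ax":0,"ay":0,"az":0,"claw":1},{"x":-0.2,"y":0.35,"z":0,"ax":0,"ay":0,"az":0,"claw":1},{"x":0,"y":0,"z":0.8,"ax":0,"ay":0,"az":0,"claw":1},{"x":0,"y":0,"z":0.8,"ax":0,"ay":0,"az":0,"claw":1},{"x":0,"y":0,"z":0.8,"ax":0,"ay":0,"az":0,"claw":1}]}}

```text
clock: 10.65
tcp_pos: [0.5496, -0.0513, 0.0822]
orientation: [0.0, 0.493, 0.87, -0.0]
wrist_force: [0.1, 0.3, 0.2]
finger_gap: -0.0
```

```bash
python3 look.py 13; python3 -c "
from h import *
print(env.get_state()['joint_pos'])"
```

```text
10.75 [ 0.55197508 -0.05187037  0.08443795] gate mm [32.7394307   6.61849759] Fgate [ 0.16323374 -0.72075477] 0.23456246803390038
[-2.38182710e-01  3.53251502e-01 -2.62576725e-01  9.48514537e-01
 -5.75161479e-04  7.91718071e-01]
```

View pics/s13.png

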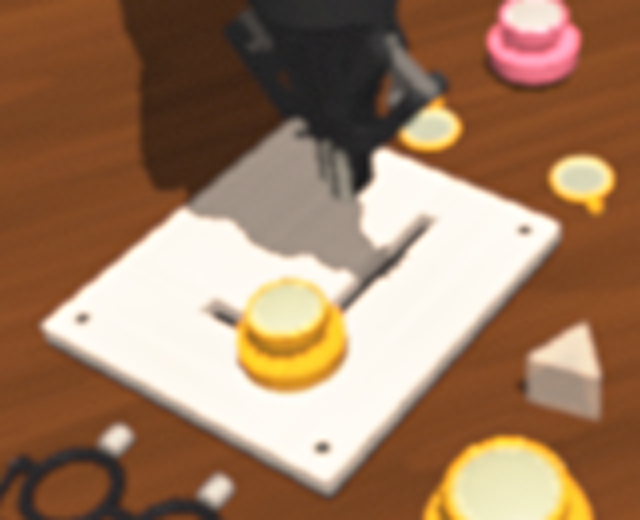

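Emit:
{"op": "servo_tool", "data": {"increments": [{"x":0.4,"y":-0.1,"z":0,"ax":0,"ay":0,"az":0.94,"claw":1},{"x":0.4,"y":-0.1,"z":0,"ax":0,"ay":0,"az":0.94,"claw":1},{"x":0.4,"y":-0.1,"z":0,"ax":0,"ay":0,"az":0.94,"claw":1},{"x":0.4,"y":-0.1,"z":0,"ax":0,"ay":0,"az":0.94,"claw":1},{"x":0.4,"y":-0.1,"z":0,"ax":0,"ay":0,"az":0.94,"claw":1}]}}

```text
clock: 11.25
tcp_pos: [0.5997, -0.0639, 0.0805]
orientation: [-0.0, 0.183, 0.983, -0.0]
wrist_force: [-0.0, -0.2, -0.1]
finger_gap: 0.0
```

Emit:
{"op": "servo_tool", "data": {"increments": [{"x":0.4,"y":-0.1,"z":0,"ax":0,"ay":0,"az":0.94,"claw":1},{"x":0.4,"y":-0.1,"z":0,"ax":0,"ay":0,"az":0.94,"claw":1},{"x":0.4,"y":-0.1,"z":0,"ax":0,"ay":0,"az":0.94,"claw":1},{"x":0,"y":0,"z":0,"ax":0,"ay":0,"az":0.94,"claw":1},{"x":0,"y":0,"z":0,"ax":0,"ay":0,"az":0.94,"claw":1}]}}

```text
clock: 11.75
tcp_pos: [0.6296, -0.0715, 0.0802]
orientation: [-0.0, -0.143, 0.99, -0.0]
wrist_force: [-0.4, -0.3, 0.9]
finger_gap: 0.0001
```

Emit:
{"op": "servo_tool", "data": {"increments": [{"x":0,"y":0,"z":0,"ax":0,"ay":0,"az":0.94,"claw":1},{"x":0,"y":0,"z":0,"ax":0,"ay":0,"az":0.94,"claw":1},{"x":0,"y":0,"z":0,"ax":0,"ay":0,"az":0,"claw":1}]}}

```text
clock: 12.05
tcp_pos: [0.6293, -0.0713, 0.0805]
orientation: [-0.0, -0.269, 0.963, 0.0]
wrist_force: [0.6, 0.3, -0.4]
finger_gap: -0.0002
```

```bash
python3 look.py 14; python3 -c "
from h import *
s=env.get_state();print(s['joint_pos'],s['orientation'])
q=s['orientation'];print(np.degrees(2*np.arctan2(q[2],q[1]))-90)"
```

```text
12.15 [ 0.62937936 -0.07136008  0.0807382 ] gate mm [ 89.17717058 -49.82663684] Fgate [ 0.0362984  -0.10322095] 1.3999334854109995
[-2.39459121e-01  5.00805068e-01 -4.00852241e-02  1.03052548e+00
 -1.62946829e-04 -7.81244639e-01] [-3.10052698e-04 -2.67591756e-01  9.63532329e-01  8.02024549e-05]
121.04202649700898
```

View pics/s14.png

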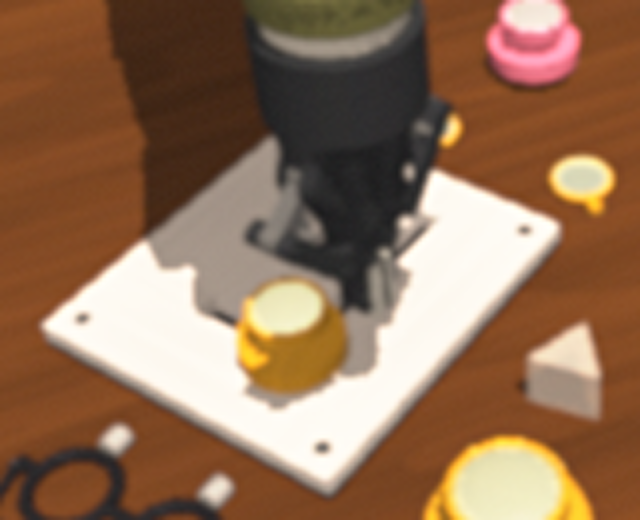

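View pics/t14.png

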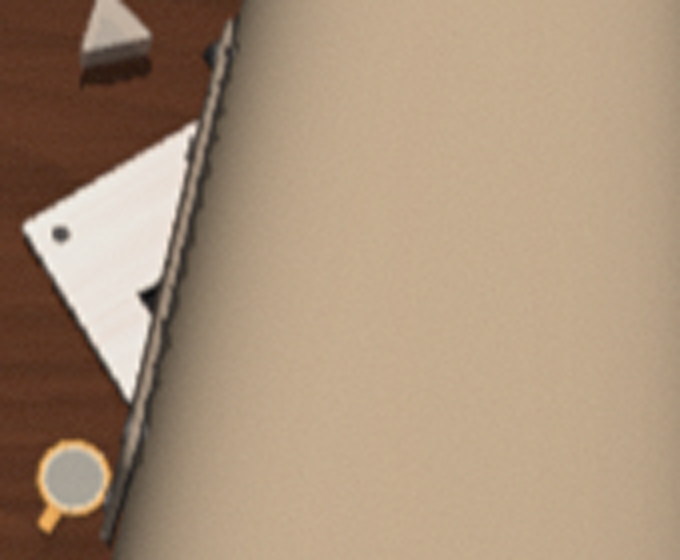

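Emit:
{"op": "servo_tool", "data": {"increments": [{"x":0,"y":0,"z":-0.8,"ax":0,"ay":0,"az":0,"claw":1},{"x":0,"y":0,"z":-0.8,"ax":0,"ay":0,"az":0,"claw":1},{"x":0,"y":0,"z":-0.5,"ax":0,"ay":0,"az":0,"claw":1},{"x":0,"y":0,"z":-0.22,"ax":0,"ay":0,"az":0,"claw":1},{"x":0,"y":0,"z":0,"ax":0,"ay":0,"az":0,"claw":1}]}}

```text
clock: 12.65
tcp_pos: [0.629, -0.0714, 0.0225]
orientation: [-0.001, -0.269, 0.963, 0.0]
wrist_force: [0.5, -0.3, 0.6]
finger_gap: 0.0001
```

```bash
python3 look.py 15
```

```text
12.75 [ 0.63018754 -0.07164812  0.02401551] gate mm [ 89.72305415 -50.48855572] Fgate [-0.80205169 -0.16619754] -0.3895029675579962
```

View pics/s15.png

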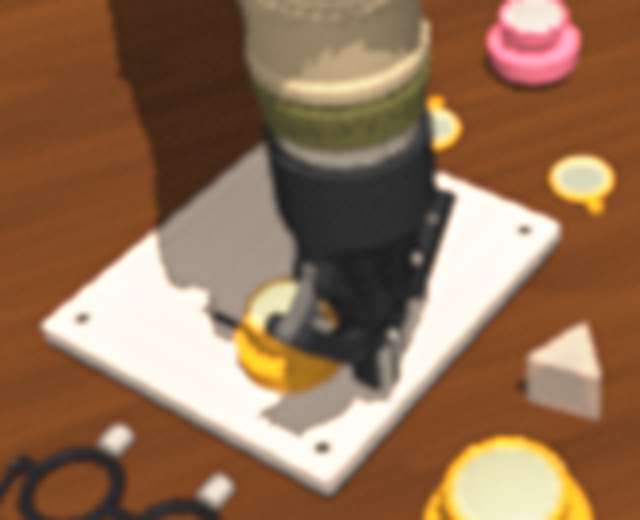

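Emit:
{"op": "servo_tool", "data": {"increments": [{"x":-0.17,"y":-0.1,"z":-0.05,"ax":0,"ay":0,"az":0,"claw":1},{"x":-0.17,"y":-0.1,"z":0,"ax":0,"ay":0,"az":0,"claw":1},{"x":-0.1,"y":-0.06,"z":0,"ax":0,"ay":0,"az":0,"claw":1},{"x":-0.1,"y":-0.06,"z":0,"ax":0,"ay":0,"az":0,"claw":1}]}}

```text
clock: 13.15
tcp_pos: [0.6159, -0.0799, 0.0225]
orientation: [0.0, -0.269, 0.963, -0.0]
wrist_force: [-0.1, 0.3, 0.4]
finger_gap: -0.0
```

Emit:
{"op": "servo_tool", "data": {"increments": [{"x":-0.06,"y":-0.04,"z":0,"ax":0,"ay":0,"az":0,"claw":1},{"x":-0.06,"y":-0.04,"z":0,"ax":0,"ay":0,"az":0,"claw":1},{"x":-0.06,"y":-0.04,"z":0,"ax":0,"ay":0,"az":0,"claw":1}]}}

```text
clock: 13.45
tcp_pos: [0.6124, -0.0823, 0.0225]
orientation: [0.001, -0.269, 0.963, 0.0]
wrist_force: [2.3, 1.2, -0.4]
finger_gap: -0.0001
```

```bash
python3 look.py 16
```

```text
13.55 [ 0.61204321 -0.0825159   0.02241379] gate mm [ 68.57299568 -50.50667478] Fgate [2.43026448 0.90089112] 0.1372161317020194
```

Emit:
{"op": "servo_tool", "data": {"increments": [{"x":-0.1,"y":-0.06,"z":0,"ax":0,"ay":0,"az":0,"claw":1},{"x":-0.1,"y":-0.06,"z":0,"ax":0,"ay":0,"az":0,"claw":1},{"x":-0.1,"y":-0.06,"z":0,"ax":0,"ay":0,"az":0,"claw":1},{"x":-0.1,"y":-0.06,"z":0,"ax":0,"ay":0,"az":0,"claw":1}]}}

```text
clock: 13.95
tcp_pos: [0.6017, -0.0887, 0.0223]
orientation: [0.0, -0.269, 0.963, -0.0]
wrist_force: [2.2, 2.3, 1.0]
finger_gap: 0.0001
```

Emit:
{"op": "servo_tool", "data": {"increments": [{"x":-0.1,"y":-0.06,"z":0,"ax":0,"ay":0,"az":0,"claw":1},{"x":-0.1,"y":-0.06,"z":0,"ax":0,"ay":0,"az":0,"claw":1},{"x":-0.1,"y":-0.06,"z":0,"ax":0,"ay":0,"az":0,"claw":1}]}}

```text
clock: 14.25
tcp_pos: [0.5941, -0.0932, 0.0223]
orientation: [0.0, -0.269, 0.963, -0.0]
wrist_force: [2.1, 2.6, 2.2]
finger_gap: -0.0003
```

```bash
python3 look.py 17
```

```text
14.35 [ 0.59371962 -0.09341585  0.02223733] gate mm [ 47.25256857 -50.46041901] Fgate [2.44608225 0.04887056] 1.0122729938476829
```

View pics/s17.png

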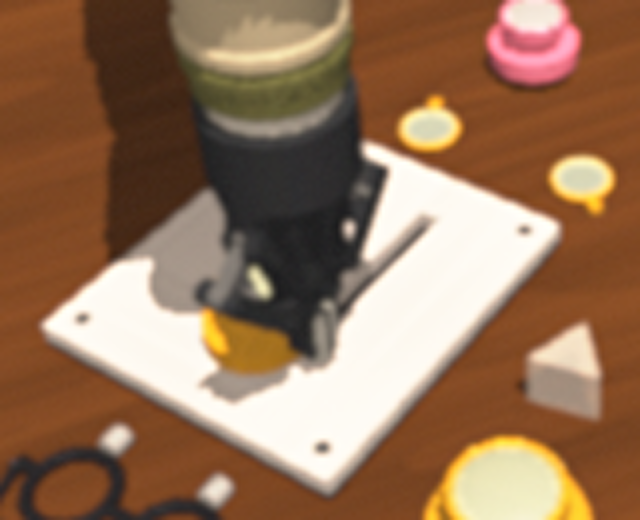

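Emit:
{"op": "servo_tool", "data": {"increments": [{"x":-0.1,"y":-0.06,"z":0,"ax":0,"ay":0,"az":0,"claw":1},{"x":-0.1,"y":-0.06,"z":0,"ax":0,"ay":0,"az":0,"claw":1},{"x":-0.1,"y":-0.06,"z":0,"ax":0,"ay":0,"az":0,"claw":1},{"x":-0.1,"y":-0.06,"z":0,"ax":0,"ay":0,"az":0,"claw":1},{"x":-0.1,"y":-0.06,"z":0,"ax":0,"ay":0,"az":0,"claw":1}]}}

```text
clock: 14.85
tcp_pos: [0.5815, -0.1007, 0.0222]
orientation: [0.0, -0.269, 0.963, 0.0]
wrist_force: [3.7, 2.7, 1.3]
finger_gap: 0.0001
```

Emit:
{"op": "servo_tool", "data": {"increments": [{"x":-0.1,"y":-0.06,"z":0,"ax":0,"ay":0,"az":0,"claw":1},{"x":-0.1,"y":-0.06,"z":0,"ax":0,"ay":0,"az":0,"claw":1},{"x":-0.1,"y":-0.06,"z":0,"ax":0,"ay":0,"az":0,"claw":1},{"x":-0.06,"y":-0.036,"z":0,"ax":0,"ay":0,"az":0,"claw":1}]}}

```text
clock: 15.25
tcp_pos: [0.5724, -0.1061, 0.0222]
orientation: [-0.0, -0.269, 0.963, 0.0]
wrist_force: [3.0, 1.8, 1.4]
finger_gap: 0.0003
```

```bash
python3 look.py 18
```

```text
15.35 [ 0.57224402 -0.106169    0.0221557 ] gate mm [ 22.27579437 -50.38749551] Fgate [ 2.91128202 -0.90637099] 1.5330897417594038
```

View pics/s18.png

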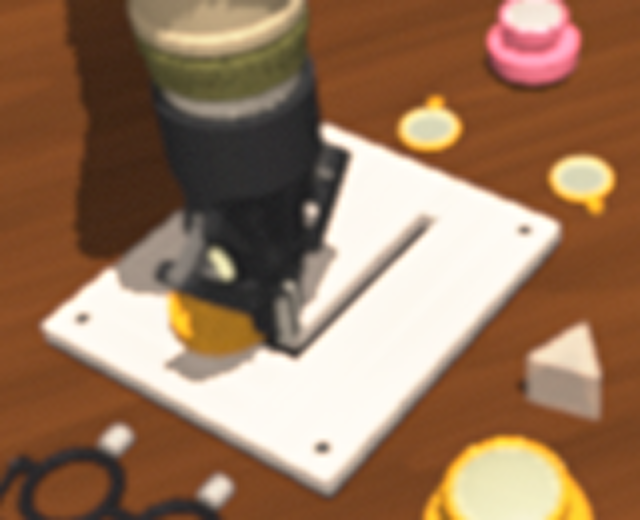

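Emit:
{"op": "servo_tool", "data": {"increments": [{"x":-0.05,"y":-0.03,"z":0,"ax":0,"ay":0,"az":0,"claw":1},{"x":-0.05,"y":-0.03,"z":0,"ax":0,"ay":0,"az":0,"claw":1},{"x":-0.05,"y":-0.03,"z":0,"ax":0,"ay":0,"az":0,"claw":1},{"x":-0.05,"y":-0.03,"z":0,"ax":0,"ay":0,"az":0,"claw":1},{"x":-0.05,"y":-0.03,"z":0,"ax":0,"ay":0,"az":0,"claw":1}]}}

```text
clock: 15.85
tcp_pos: [0.5663, -0.1097, 0.0222]
orientation: [0.0, -0.269, 0.963, 0.0]
wrist_force: [3.6, 1.9, 1.8]
finger_gap: 0.0
```

Emit:
{"op": "servo_tool", "data": {"increments": [{"x":-0.04,"y":-0.024,"z":0,"ax":0,"ay":0,"az":0,"claw":1},{"x":0,"y":0,"z":0,"ax":0,"ay":0,"az":0,"claw":1}]}}

```text
clock: 16.05
tcp_pos: [0.5652, -0.1104, 0.0222]
orientation: [-0.0, -0.269, 0.963, 0.0]
wrist_force: [2.4, 2.0, 1.7]
finger_gap: -0.0
```

```bash
python3 look.py 19
```

```text
16.15 [ 0.56515119 -0.1103949   0.02212741] gate mm [ 14.01950844 -50.37531952] Fgate [2.94446956 0.29453712] 1.8231076361044956
```

Emit:
{"op": "servo_tool", "data": {"increments": [{"x":-0.03,"y":-0.018,"z":0,"ax":0,"ay":0,"az":0,"claw":1},{"x":0,"y":0,"z":0,"ax":0,"ay":0,"az":0,"claw":1}]}}

```text
clock: 16.35
tcp_pos: [0.5646, -0.1107, 0.0222]
orientation: [-0.0, -0.269, 0.963, 0.0]
wrist_force: [2.8, 1.4, 0.6]
finger_gap: -0.0002
```

Emit:
{"op": "servo_tool", "data": {"increments": [{"x":-0.03,"y":-0.018,"z":0,"ax":0,"ay":0,"az":0,"claw":1},{"x":0,"y":0,"z":0,"ax":0,"ay":0,"az":0,"claw":1}]}}

```text
clock: 16.55
tcp_pos: [0.5639, -0.1112, 0.0222]
orientation: [-0.0, -0.269, 0.963, 0.0]
wrist_force: [3.2, 1.8, 0.7]
finger_gap: 0.0004
```

Emit:
{"op": "servo_tool", "data": {"increments": [{"x":-0.03,"y":-0.018,"z":0,"ax":0,"ay":0,"az":0,"claw":1},{"x":0,"y":0,"z":0,"ax":0,"ay":0,"az":0,"claw":1}]}}

```text
clock: 16.75
tcp_pos: [0.563, -0.1117, 0.0222]
orientation: [-0.0, -0.269, 0.963, 0.0]
wrist_force: [3.1, 1.2, 1.2]
finger_gap: 0.0003
```

Emit:
{"op": "servo_tool", "data": {"increments": [{"x":-0.02,"y":-0.012,"z":0,"ax":0,"ay":0,"az":0,"claw":1},{"x":0,"y":0,"z":0,"ax":0,"ay":0,"az":0,"claw":1}]}}

```text
clock: 16.95
tcp_pos: [0.5626, -0.112, 0.0222]
orientation: [-0.0, -0.269, 0.963, 0.0]
wrist_force: [2.4, 1.3, 1.3]
finger_gap: -0.0004
```

Emit:
{"op": "servo_tool", "data": {"increments": [{"x":-0.02,"y":-0.012,"z":0,"ax":0,"ay":0,"az":0,"claw":1},{"x":0,"y":0,"z":0,"ax":0,"ay":0,"az":0,"claw":1}]}}

```text
clock: 17.15
tcp_pos: [0.5622, -0.1122, 0.0222]
orientation: [0.0, -0.269, 0.963, 0.0]
wrist_force: [3.4, 2.3, 1.9]
finger_gap: 0.0001
```

Emit:
{"op": "servo_tool", "data": {"increments": [{"x":-0.02,"y":-0.012,"z":0,"ax":0,"ay":0,"az":0,"claw":1},{"x":0,"y":0,"z":0,"ax":0,"ay":0,"az":0,"claw":1}]}}

```text
clock: 17.35
tcp_pos: [0.5622, -0.1123, 0.0223]
orientation: [0.001, -0.269, 0.963, 0.0]
wrist_force: [4.6, 3.0, 0.6]
finger_gap: 0.0002
```

Emit:
{"op": "servo_tool", "data": {"increments": [{"x":-0.015,"y":-0.009,"z":0,"ax":0,"ay":0,"az":0,"claw":1},{"x":0,"y":0,"z":0,"ax":0,"ay":0,"az":0,"claw":1}]}}

```text
clock: 17.55
tcp_pos: [0.5621, -0.1123, 0.0223]
orientation: [0.001, -0.269, 0.963, 0.0]
wrist_force: [5.8, 3.5, -0.4]
finger_gap: 0.0001
```

```bash
python3 look.py 20
```

```text
17.65 [ 0.56212003 -0.112359    0.02227662] gate mm [ 10.40999224 -50.50584494] Fgate [6.53165077 0.53388564] 0.3861033370683943
```

View pics/s20.png

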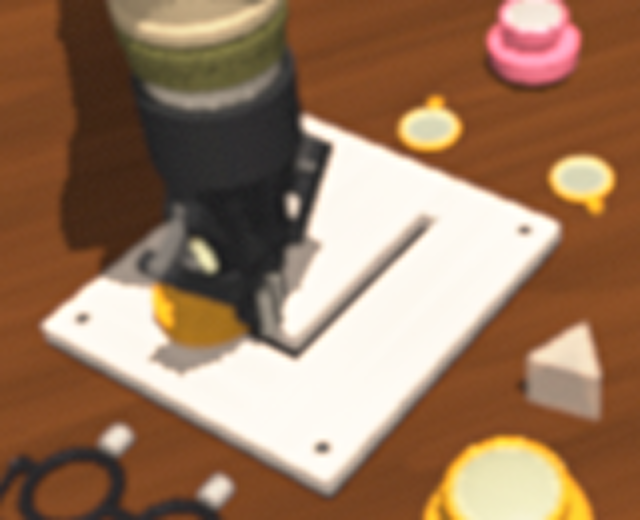

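The force is 6.5 N with no further motion, and the TCP's x in the gate frame is where the end should be. I'll retreat and check.

Emit:
{"op": "servo_tool", "data": {"increments": [{"x":0.2,"y":0.12,"z":0,"ax":0,"ay":0,"az":0,"claw":1},{"x":0.5,"y":0.3,"z":0,"ax":0,"ay":0,"az":0,"claw":1},{"x":0,"y":0,"z":0.8,"ax":0,"ay":0,"az":0,"claw":1},{"x":0,"y":0,"z":1,"ax":0,"ay":0,"az":0,"claw":1},{"x":0,"y":0,"z":1,"ax":0,"ay":0,"az":0,"claw":1}]}}

```text
clock: 18.15
tcp_pos: [0.5782, -0.1018, 0.092]
orientation: [-0.001, -0.269, 0.963, 0.0]
wrist_force: [0.3, -0.5, 0.1]
finger_gap: -0.0006
```

Emit:
{"op": "servo_tool", "data": {"increments": [{"x":0,"y":1,"z":1,"ax":0,"ay":0,"az":0,"claw":1},{"x":0,"y":1,"z":1,"ax":0,"ay":0,"az":0,"claw":1},{"x":0,"y":1,"z":1,"ax":0,"ay":0,"az":0,"claw":1},{"x":0,"y":1,"z":0,"ax":0,"ay":0,"az":0,"claw":1},{"x":-0.5,"y":1,"z":0,"ax":0,"ay":0,"az":0,"claw":1}]}}

```text
clock: 18.65
tcp_pos: [0.5679, 0.0237, 0.168]
orientation: [0.001, -0.269, 0.963, -0.001]
wrist_force: [-0.2, 1.1, -0.1]
finger_gap: -0.0003
```

Emit:
{"op": "servo_tool", "data": {"increments": [{"x":-0.5,"y":1,"z":0,"ax":0,"ay":0,"az":0,"claw":1},{"x":-0.5,"y":1,"z":0,"ax":0,"ay":0,"az":0,"claw":1},{"x":-0.5,"y":1,"z":0,"ax":0,"ay":0,"az":0,"claw":1},{"x":-0.5,"y":1,"z":0,"ax":0,"ay":0,"az":0,"claw":1},{"x":-0.5,"y":1,"z":0,"ax":0,"ay":0,"az":0,"claw":1}]}}

```text
clock: 19.15
tcp_pos: [0.5029, 0.1488, 0.1668]
orientation: [-0.001, -0.269, 0.963, -0.0]
wrist_force: [0.1, 0.1, 0.8]
finger_gap: 0.0001
```

Emit:
{"op": "servo_tool", "data": {"increments": [{"x":-0.5,"y":1,"z":0,"ax":0,"ay":0,"az":0,"claw":1},{"x":-0.5,"y":1,"z":0,"ax":0,"ay":0,"az":0,"claw":1},{"x":-0.5,"y":1,"z":0,"ax":0,"ay":0,"az":0,"claw":1},{"x":-0.5,"y":1,"z":0,"ax":0,"ay":0,"az":0,"claw":1},{"x":-0.5,"y":1,"z":0,"ax":0,"ay":0,"az":0,"claw":1}]}}

```text
clock: 19.65
tcp_pos: [0.4404, 0.2737, 0.1669]
orientation: [-0.001, -0.269, 0.963, -0.001]
wrist_force: [0.1, 0.4, -0.2]
finger_gap: 0.0002
```

```bash
python3 look.py 21
```

```text
19.75 [0.43949927 0.27503653 0.16682985] gate mm [103.93664204 344.92292435] Fgate [ 1.10063675 -0.50221549] 0.12596873648812365
```

View pics/s21.png

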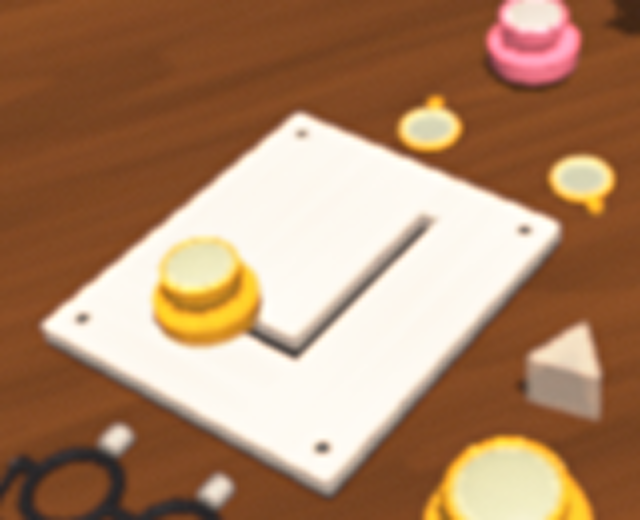

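View pics/t21.png

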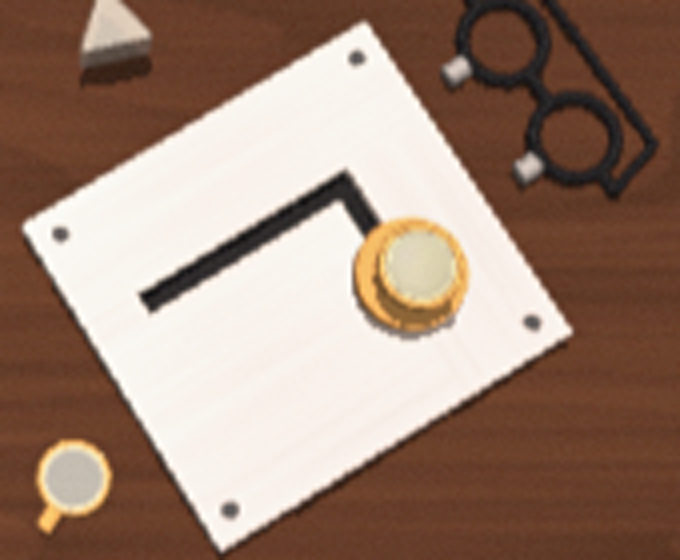

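```bash
python3 - <<'E'
from h import *
c=np.array([.52727,-.07435]);th=.5388;R=np.array([[np.cos(th),-np.sin(th)],[np.sin(th),np.cos(th)]])
for u,z in (((411,274),.030),((420,266),.055)):
    print(((ray("top",np.array(u)/4+[250,160]-.375,z)[:2]-c)@R*1000))
env.hand_in()
E
```

```text
[-30.62004508 -49.93134858]
[-30.35555786 -49.89455731]
the job is handed in; nothing more can be done
```

I pushed the carriage along the long leg to the corner, turned the corner, and pushed it along the short leg to the closed end. I then moved the arm clear and handed the job in, finishing at about 20 s of the 51 s allowed.

**Pushing:** I used the shut fingertips against the foot. Sliding force was about 2–4 N. It rose to about 6.5 N, with no further motion, at both the corner wall and the end.

**Last check (top camera):** the carriage is at about (-30.5, -50) mm in the gate frame, and gate_end is at (-30, -50). That is under 1 mm off. It looks upright in both views, and the prism, trial frame and two lenses look unmoved.

**Disagreements:**
- **Fingertip length:** the shut fingertips reached less far than the stated 17 mm ahead of the tool point. With that figure they should have touched the plate, but there was no contact. I worked lower instead, with the tool point about 22 mm above the table.
- **Scene camera:** it read the carriage about 7 mm off in each direction, so I trusted the top camera for the final check.
- **At the corner:** the arm blocked the top view, so I judged the corner from the scene camera (about y = -47 mm after correcting for its error) and from the force rise. I did not measure it directly there.

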